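Roll a hot vase down the cooling run

ROBOT

A 6-joint arm with a two-finger parallel gripper is mounted at the origin on the work surface. World frame = base frame: x ahead of the robot, y to its left, z up, the work surface at z = 0. Lengths are in mm, angles in rad, forces in N, time in s.
With the tool pointing down it reaches from about 275 to 750 mm from the base axis. Payload 10.2 kg.
Tool frame: the origin (TCP) lies midway between the tips of the shut fingers; the grasp point (between the pads) lies 19 mm behind it; z points along the fingers, y is the line along which they close (so a half turn about z gives the same grasp; the last joint's range is limited). The gripper opens to 85 mm and grips with 20 to 120 N. Pads are 22 mm wide; open, the fingers measure 114 mm over their backs; the gripper's body (76 mm by 85 mm) begins 54 mm behind the grasp point. The pads swing forward as they close: fully open they stand 13 mm farther back than shut.
Start: joints at [0.963, 0.313, 1.498, -0, 1.331, -0.223], TCP at [197.084, 486.61, 231.294] pointing down, gripper open.
Joint ranges: [-2.94, 2.94], [-0.97, 2.17], [0.19, 2.56], [-1.23, 4.37], [0.02, 3.11], [-2.88, 2.88]. Speed limits (rad/s): [2.39, 2.39, 3.01, 3.14, 3.14, 3.14].

INTERFACE

Orientations are given as a unit quaternion [w, x, y, z].
In Python, from rig import ctrl gives the robot as it stands.
- The arm moves only by the tool arm_command, never from a script. Its argument "increments" is a list of rows, each an object with "dr": the turn, a rotation vector about the tool's x, y, z in units of pi/4 rad (1.0 is pi/4 rad), a list of three; "offset": the shift along the tool's x, y, z in units of 120 mm (1.0 is 120 mm), a list of three; "hand": the opening, from -1 (shut) to 1 (fully open). A call has 1 to 8 rows; each row shifts and turns the commanded pose from where the row before left it, along the tool's axes as they then stand; what a row does not reach is not made up. A row lasts 1/10 s, in which the tool goes at most 50 mm and 8.59 degrees, less where a joint would pass 70% of its speed; a pose out of reach is approached as far as the arm can. A call with a number of a shift or a turn outside -1 to 1 is refused whole. A call with a gripper value outside its range is refused whole. The fingers move at their own pace and stop on an object; "grip_force" is the grip in N (left out, the last holds). Time passes only in rows, so rows that do not move let the fingers close. It gives the time, the measured TCP pose, the force, the opening and the grip force at its end, in the units of the state.
- ctrl.sense(): the state, without advancing time (a new reading comes with each control period).
- ctrl.capture(name): name is "scene" or "side" or "wrist"; returns the picture (384x512x3 uint8, red, green, blue); there is no depth.
- ctrl.camera_info(name): a dict with "K" (3x3 intrinsics, pixels), "dist" ([k1, k2, p1, p2, k3] as OpenCV has them; the pictures are not rectified), "R" (3x3) and "t" (3): a world point X has camera coordinates R X + t. Camera axes: x right, y down, z forward; pixel columns grow to the right and rows downward; lengths in mm; the calibration is good to about 2 mm. A picture is of the moment at which its call begins: read the wrist's pose just before it. camera_info takes no time and is no camera call; for the wrist camera it gives the pose at the moment of the call.
- ctrl.finish_job(): hands the job in; it is judged then, once.
The state is a dict: "time_s": time; "joints": joint angles; "dq": joint speeds; "tau": joint torques, N m; "eef_pos": TCP position; "ee_rot": TCP orientation; "force": force on the tool from outside, world axes, zero at the start; "wrist_torque": the same for the moment, N m; "grip_width": opening from 0.0 (shut) to 1.0 (fully open); "grip_force": force on a finger pad.
Only numpy, scipy, OpenCV 4.12 (cv2) and the standard library are available. Lean on these libraries where they do the work, as an engineer would, in place of code of your own. Each camera call takes 0.05 s, during which the arm holds its last target. There are 200 camera calls.

TASK

A slim silver vase, hot from soldering, stands loose on the kiln trolley that is held at the top of the sloping rails. Push the hand lever over to drop the stop and let the trolley roll away freely until it is about halfway down; then catch it softly and slow it to a standstill for a moment before it reaches the end bar. After that ease it down until it rests gently against the end bar and let go; the vase must not be touched, rock or tip, the trolley stays on its rails, and everything else on the bench is left alone.

Things in the scene. Friction and masses are not known exactly. Their poses are not given: they have to be found in the camera images.
- rails: Cooling run: two parallel steel angles, 565 mm long, on a stand, running surface 71 to 101 mm above the bench. Origin: centre line, on the running surface, 17 mm downhill of mid-length. y points up the slope along the rails, x level across them (away from the robot), z square to the running surface. Slope 3 degrees. Upright flanges at the edges rise 14 mm above the running surface, 91 mm over all.
- trolley: Four-wheeled steel trolley with a pale firebrick deck 84 x 120 mm, its level top 71 mm above the origin. Origin: on the running surface under its middle; x across, y uphill, z level up. Starts at rails y = 0.205, touches the end bar at -0.185. 0.70 kg (0.52 to 1.0) plus vase. Released it reaches about 0.2 m/s after 1 s and 0.25 to 0.33 m/s at the end bar after about 2 s; time constant about 1.3 s.
- tow_bar (a point): Middle of the cross bar of the trolley's tow bow, a level round steel bar 10 mm thick and 60 mm long across the rails, in front (downhill) of the deck: at rails z = 0.036 and 105 mm downhill of the trolley's origin, 45 mm ahead of its front beam. It ends at rails y = -0.290, beyond the end bar. Catch the trolley by its downhill side.
- vase: Slim silver bud vase standing loose on the trolley's deck: 158 mm tall, foot 25 mm in diameter, belly 31 mm, 0.12 kg, centre of mass 80 mm up. Origin: centre of its underside; z up. It tips if the trolley is braked harder than about 1.5 m/s2 or stopped dead from about 0.15 m/s or faster. Not to be touched.
- lever_ball (a point): Centre of the black 26 mm ball on top of the upright hand lever, on the robot's side of the rails near their upper end: at rails x = -0.082, y = 0.239, z = 0.197 when the stop is up. The lever's 10 mm rod runs 215 mm down from the ball to its shaft.
- stop_lever (a joint): Angle of the hand lever and the stop, one rigid piece on a shaft across the rails: 0 with the lever square to the rails and the stop in front of the trolley; it grows as the ball is pushed down the slope and the stop sinks below the rails, to 0.4 rad at its limit (ball moved 84 mm). The trolley is free from about 0.1 rad (ball moved 21 mm). Stays where it is left; takes about 1 N at the ball.
- end_bar: End bar: fixed rubber-sleeved round bar 10 mm thick across the lower end of the rails, top 13 mm above the running surface; it stops the trolley's front beam. Origin: middle of the bar, at rails y = -0.250, z = 0.008.
- flask_b: Steel casting flask filled with plaster, 64 mm in diameter and 80 mm tall, standing on the bench; origin under its centre. To be left alone.
- flask_c: Steel casting flask filled with plaster, 64 mm in diameter and 80 mm tall, standing on the bench; origin under its centre. To be left alone.
- flux_jar: Small glass jar with a black cap, 52 mm in diameter, 70 mm tall, standing between robot and rails; origin under its centre. To be left alone.
- tweezers: Steel tweezers, 150 mm long along x, 8 mm high, lying on the bench between robot and rails; origin on the underside at mid-length. To be left alone.
- sprue_base: Black rubber sprue base, a cone 68 mm in diameter and 33 mm tall, on the bench between robot and rails; origin under its centre. To be left alone.
- mallet: Wooden mallet, 220 mm long along x, head 38 mm thick, lying on the bench to the robot's left; origin on the bench, about mid-handle. To be left alone.
- gas_can: Blue torch gas can, 66 mm in diameter, 172 mm tall, standing beyond the rails; origin under its centre. To be left alone.
Mind the look-alikes: they are no part of the job. What is shaped like the trolley but turquoise is not meant.

How it is judged (in metres and radians):
On the way, in this order (a step that is already met when the one before it is completed fails the run):
1. the stop is dropped with the lever while the trolley is still at the top (value of joint stop_lever above 0.1 rad and y of trolley in the frame of rails above 0.15 m).
2. the trolley rolls freely down the rails, untouched (linear speed of trolley above 0.19 m/s and contact force between each of the arm, the fingers and trolley below 0.05 N), for 0.1 s.
3. the trolley is brought to a standstill before it reaches the end bar (linear speed of trolley below 0.03 m/s and y of trolley in the frame of rails above -0.177 m), for 0.4 s.
At the end, for the whole second after the job is handed in: The trolley stands still on its rails against the end bar (within 10 mm, under 0.02 m/s) and the vase stands still and upright on its deck (within 0.05 rad) (y of trolley in the frame of rails between -0.197 and -0.175 m and z of trolley in the frame of rails below 0.01 m and linear speed of each of trolley, vase below 0.02 m/s and angle between vase's own z axis and vertical below 0.05 rad and z of vase in the frame of trolley between 0.061 and 0.081 m); the robot touches nothing.
It fails at once if the vase rocks or tips by more than 0.1 rad (angle between vase's own z axis and vertical above 0.1 rad).
It fails at once if the robot touches the vase (contact force between any of the fingers, the arm and vase above 0.2 N).
It fails at once if the trolley runs up to the end bar faster than 0.12 m/s (y of trolley in the frame of rails below -0.172 m and linear speed of trolley above 0.12 m/s).
It fails at once if the trolley leaves the rails (z of trolley in the frame of rails below -0.01 m or z of trolley in the frame of rails above 0.015 m).
It fails at once if something else on the bench is shifted by more than 30 mm (distance of any of flask_b, flask_c, flux_jar, tweezers, sprue_base, mallet, gas_can from where it was at the start of the episode above 0.03 m).
It also fails if it takes over 32 s, if anything falls off the work surface, if the arm or the gripper's body presses on something with over 40 N, if the wrist force passes 120 N, or if a joint passes its speed limit or range.

## Working session

There is one attempt and no reset: what is moved stays moved. The work goes in short steps, Python scripts to look and compute and a tool call to move; the robot and the scene stay as the last step left them, time stands still between calls to the robot, and variables do not carry over. Pictures are saved under pics/ and viewed, at most 10 in all, crops included, and the job is handed in when it is done.

Besides the shell and the picture viewer there is one more tool, called as a command line: name --argument value ..., lists and objects as JSON in quotes. arm_command: Moves the arm, as the interface text tells. Shifts and turns lie within -1 to 1; 1 stands for 120 mm of shift or pi/4 rad of turn. Its arguments: {"type":"object","properties":{"increments":{"type":"array"},"grip_force":{"type":"number"}},"required":["increments"]}

```bash
mkdir -p pics; ls
python3 - <<'E'
from rig import ctrl
import cv2,numpy as np
s=ctrl.sense();print(s)
for n in("scene","side"):
    im=ctrl.capture(n);cv2.imwrite(f"pics/{n}0.png",im[:,:,::-1])
    c=ctrl.camera_info(n);print(n,np.array(c["K"]).round(1).tolist(),c["dist"],np.array(c["R"]).round(3).tolist(),np.array(c["t"]).round(1), (-np.array(c["R"]).T@np.array(c["t"])).round())
E
```

```text
pics
{'time_s': 0.0, 'joints': array([ 9.62623691e-01,  3.13445537e-01,  1.49845045e+00,  7.89813682e-06,
        1.33104637e+00, -2.23399821e-01]), 'dq': array([-0.00118418,  0.00052396, -0.00058596, -0.00206292,  0.00100557,
       -0.00014645]), 'tau': array([ 1.02178488e-03, -4.12259459e+01, -2.59745765e+01, -1.19302872e-04,
        4.13750735e-03,  2.26371685e-05]), 'eef_pos': array([196.90721156, 486.38019604, 230.73234719]), 'ee_rot': array([-2.76086006e-04,  1.91202697e-01,  9.81550342e-01, -6.15800960e-04]), 'force': array([ 0.50400625,  0.06466341, -0.48545072]), 'wrist_torque': array([0.02540089, 0.00495469, 0.0288824 ]), 'grip_force': 0.0, 'grip_width': 1.00007368567073}
scene [[477.5, 0.0, 257.4], [0.0, 477.5, 188.9], [0.0, 0.0, 1.0]] [0.04420478 0.         0.         0.         0.        ] [[-0.212, 0.977, -0.016], [0.771, 0.157, -0.617], [-0.6, -0.143, -0.787]] [ 122.7 -280.6 1853.8] [1355.  190. 1288.]
side [[401.6, 0.0, 250.6], [0.0, 401.6, 190.4], [0.0, 0.0, 1.0]] [-0.11868995  0.          0.          0.          0.        ] [[0.839, -0.544, -0.025], [-0.295, -0.416, -0.86], [0.458, 0.729, -0.509]] [-421.   324.6 1057.3] [ -35. -865.  807.]
```

View pics/scene0.png

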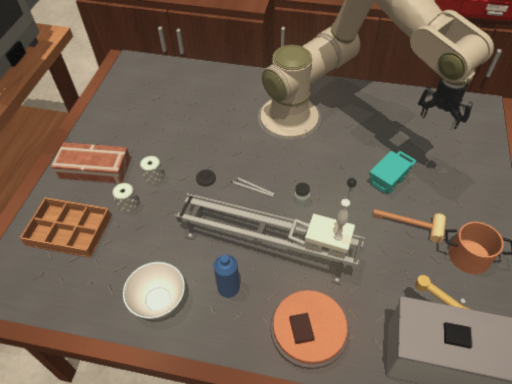

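View pics/side0.png

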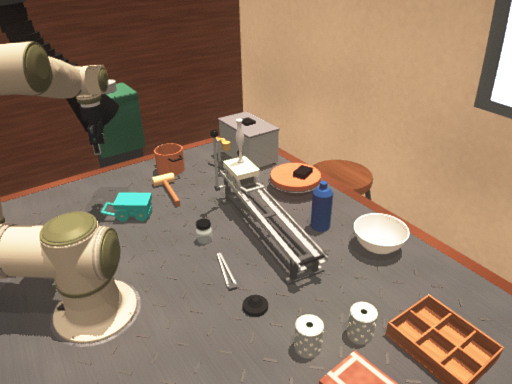

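Scene picture: the candidates for the trolley are the pale deck on the rails (scene 330,233; side 240,168) and the turquoise look-alike on the bench (390,172; 130,206). I choose the pale one. The black ball is at (351,183) in scene and (214,133) in side. The flux jar cap (302,188) and sprue base (205,177) are also black but sit on the bench. I'll check this with close crops.

Run:
```python
import cv2
a=cv2.imread("pics/scene0.png")[165:285,170:370];b=cv2.imread("pics/side0.png")[115:275,190:330]
cv2.imwrite("pics/c1.png",cv2.resize(a,None,fx=4,fy=4,interpolation=cv2.INTER_CUBIC))
cv2.imwrite("pics/c2.png",cv2.resize(b,None,fx=3.7,fy=3.7,interpolation=cv2.INTER_CUBIC))
```

```text
(no output)
```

View pics/c1.png

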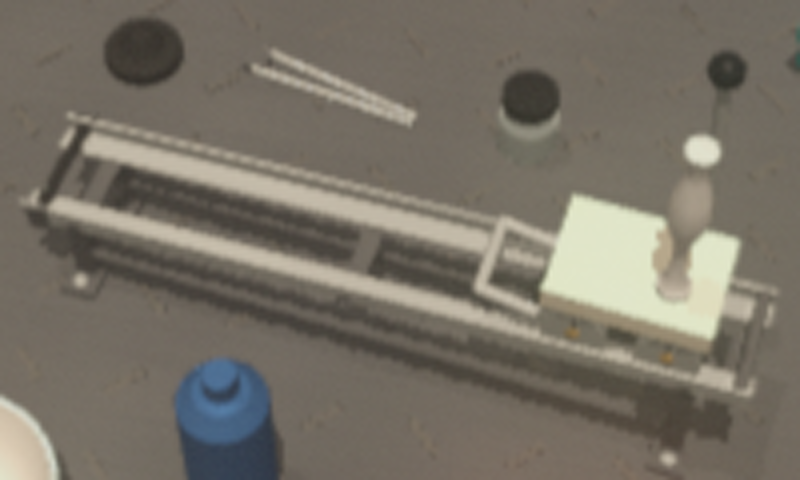

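View pics/c2.png

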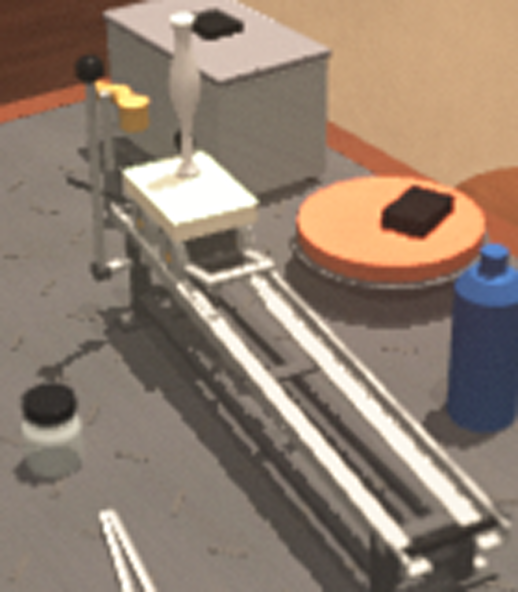

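The crops confirm it: a pale deck with the silver vase on the rails, the tow bow downhill of it (scene crop bar 505,222 to 480,288), and the ball at crop (727,70) in scene and (90,68) in side. Next I fit the rails' x, y and yaw from these points.

```bash
cat > h.py <<'E'
import numpy as np,cv2
from scipy.spatial.transform import Rotation as Rn
def proj(c,P):
    R=np.array(c["R"]);return cv2.projectPoints(np.array(P,float),cv2.Rodrigues(R)[0],np.array(c["t"],float),np.array(c["K"]),np.array(c["dist"]))[0][:,0]
def pose(p):  # x,y,yaw ; rails->world
    th=np.radians(3);yaw=p[2]
    y=np.array([-np.sin(yaw)*np.cos(th),np.cos(yaw)*np.cos(th),np.sin(th)])
    x=np.array([np.cos(yaw),np.sin(yaw),0]);R=np.c_[x,y,np.cross(x,y)]
    return R,np.array([p[0],p[1],85.1])
E
python3 - <<'E'
from h import *
from rig import ctrl
from scipy.optimize import least_squares
th=np.radians(3)
def deck(x,y): # level deck in rails frame
    return [x,205+y*np.cos(th)+71*np.sin(th),71*np.cos(th)-y*np.sin(th)]
M=[[-82,239,197],[-45.5,-265.5,14],[45.5,-265.5,14],[-45.5,299.5,14],[45.5,299.5,14],deck(-42,-60),deck(-42,60),deck(42,-60),deck(42,60),[0,100,36]]
S=[(727,70),(72,117),(25,203),(773,292),(748,392),(577,197),(740,238),(545,292),(717,334),(493,255)]
D=[(90,68),(412,572),(503,522),None,None,(180,225),(122,172),(257,203),(203,150),(230,267)]
M=np.array(M);obs=[]
for n,L,k,o in(("scene",S,4,(170,165)),("side",D,3.7,(190,115))):
    i=[j for j,q in enumerate(L) if q];obs.append((ctrl.camera_info(n),i,(np.array([L[j] for j in i])+.5)/k-.5+o))
def f(p):
    R,t=pose(p);return np.concatenate([(proj(c,M[i]@R.T+t)-q).ravel() for c,i,q in obs])
r=least_squares(f,[480,60,0.1],x_scale=[10,10,.1],loss="soft_l1")
print(r.x.round(4).tolist());print(f(r.x).reshape(-1,2).round(1).tolist())
R,t=pose(r.x)
for n,P in dict(ball=[-82,239,197],tow0=[0,100,36],tow_end=[0,-290,36],endbar=[0,-250,8],top=[0,299,0],low=[0,-265,0]).items():print(n,(R@P+t).round(1))
np.save("p.npy",r.x)
# ball ray triangulation
from rig import ctrl
pr=[]
for c,i,q in obs:
    u=cv2.undistortPoints(q[:1].reshape(1,1,2),np.array(c["K"]),np.array(c["dist"])).ravel();pr.append((np.c_[c["R"],c["t"]],u))
X=cv2.triangulatePoints(pr[0][0],pr[1][0],pr[0][1].reshape(2,1),pr[1][1].reshape(2,1));print((X[:3]/X[3]).ravel().round(1))
# obstacles on the bench: cap of jar, sprue, gas can
c=obs[0][0]
for n,(u,v),z in(("jar",(530,97),70),("sprue",(143,45),33),("can",(222,375),172),("twA",(272,52),8),("twB",(410,120),8)):
    u=cv2.undistortPoints(np.array([[[u/4+170,v/4+165]]],float),np.array(c["K"]),np.array(c["dist"])).ravel()
    Rc=np.array(c["R"]);C=-Rc.T@c["t"];d=Rc.T@[u[0],u[1],1];print(n,(C+d*(z-C[2])/d[2]).round())
E
```

```text
[578.701, 13.1391, -0.1252]
[[0.4, 0.4], [-0.6, -0.4], [-1.3, 0.3], [1.5, -0.5], [1.1, 1.0], [-0.3, -0.4], [0.5, 0.7], [-0.4, -0.5], [-0.4, 1.3], [0.1, 0.2], [-0.4, 0.9], [-1.7, -1.7], [1.9, 1.4], [-1.9, 0.0], [0.2, 0.3], [-0.3, 0.4], [-0.5, 1.3], [2.2, 2.4]]
ball [525.9 250.  294.3]
tow0 [590.9 110.4 126.3]
tow_end [ 542.3 -276.1  105.9]
endbar [ 547.5 -235.    80. ]
top [616.  309.4 100.7]
low [ 545.7 -249.4   71.2]
[527.3 248.8 297.6]
jar [398. 111.  70.]
sprue [ 379. -223.   33.]
can [752. -47. 172.]
twA [ 345. -119.    8.]
twB [394.  12.   8.]
```

arm_command --increments '[{"dr":[0,0,-0.165],"offset":[0,0,-0.3],"hand":-1},{"dr":[0,0,-0.165],"offset":[0,0,-0.3],"hand":-1},{"dr":[0,0,0],"offset":[0,0,0],"hand":-1},{"dr":[0,0,0],"offset":[0,0,0],"hand":-1}]' --grip_force 30

```text
time_s: 0.5
eef_pos: [197.0, 486.6, 303.1]
ee_rot: [0.0, 0.063, 0.998, 0.0]
force: [-0.1, 0.0, -0.6]
grip_width: 0.334
grip_force: 0.0
```

```bash
cat >> h.py <<'E'
p=np.load("p.npy");RR,tt=pose(p)
def where(s):
    q=s["ee_rot"];T=Rn.from_quat(np.r_[q[1:],q[0]]).as_matrix()
    return RR.T@(s["eef_pos"]-tt),T
def to(s,target):  # rails target mm -> tool offset units
    r,T=where(s);return (T.T@(RR@(np.array(target)-r))/120)
E
python3 - <<'E'
from h import *
from rig import ctrl
s=ctrl.sense();r,T=where(s);print(s["time_s"],s["eef_pos"],r,s["grip_width"]);print((RR.T@T).round(3))
print(to(s,[-82,282,193]).round(3))
E
```

```text
0.5 [197.02702799 486.57297413 303.09013545] [-437.79163317  432.91221518  195.60132552] 0.33397445105997603
[[-1.     0.002  0.   ]
 [ 0.002  0.999 -0.052]
 [-0.    -0.052 -0.999]]
[-2.967 -1.25   0.087]
```

arm_command --increments '[{"dr":[0,0,0],"offset":[-0.36,-0.14,0.01],"hand":-1},{"dr":[0,0,0],"offset":[-0.36,-0.14,0.01],"hand":-1},{"dr":[0,0,0],"offset":[-0.36,-0.14,0.01],"hand":-1},{"dr":[0,0,0],"offset":[-0.36,-0.14,0.01],"hand":-1},{"dr":[0,0,0],"offset":[-0.36,-0.14,0.01],"hand":-1},{"dr":[0,0,0],"offset":[-0.36,-0.14,0.01],"hand":-1},{"dr":[0,0,0],"offset":[-0.36,-0.14,0.01],"hand":-1},{"dr":[0,0,0],"offset":[-0.36,-0.14,0.01],"hand":-1}]'

```text
time_s: 1.3
eef_pos: [524.3, 308.6, 291.8]
ee_rot: [-0.001, 0.063, 0.998, -0.001]
force: [0.5, 0.7, 0.0]
grip_width: 0.001
grip_force: 0.0
```

Run:
```python
from h import *
from rig import ctrl
s=ctrl.sense();r,T=where(s);print(s["time_s"],r,s["grip_width"],s["force"])
print(to(s,[-82,282,193]).round(3),to(s,[-82,275,192]).round(3))
a=ctrl.capture("side");b=ctrl.capture("scene")
k=lambda i:cv2.resize(i[:,:,::-1],(400,400),interpolation=cv2.INTER_CUBIC)
cv2.imwrite("pics/pre.png",np.hstack([k(a[70:190,160:280]),k(b[130:250,280:400])]))
```

```text
1.3 [-90.90320053 296.74885494 191.44202893] 0.001185129767673507 [0.45788422 0.65219719 0.00257411]
[-0.074 -0.123 -0.007] [-0.075 -0.181  0.005]
```

View pics/pre.png

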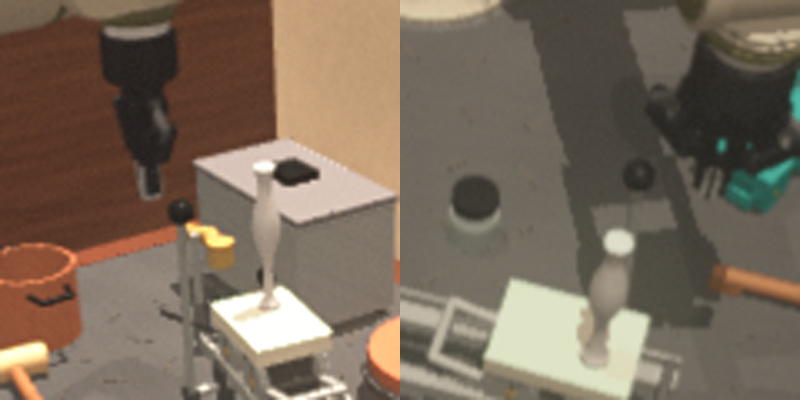

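The picture shows the shut fingertips level with the black ball and uphill of it, at (150,185) against (180,210) in the left half. The trolley has not moved. I'll close up to the ball.

arm_command --increments '[{"dr":[0,0,0],"offset":[-0.02,-0.04,0],"hand":-1},{"dr":[0,0,0],"offset":[0,-0.04,0],"hand":-1},{"dr":[0,0,0],"offset":[0,0,0],"hand":-1}]'

```text
time_s: 1.7
eef_pos: [523.4, 300.3, 293.8]
ee_rot: [-0.0, 0.063, 0.998, -0.0]
force: [-0.1, 0.3, 0.3]
grip_width: -0.004
grip_force: 0.0
```

Run:
```python
from h import *
from rig import ctrl
s=ctrl.sense();r,T=where(s);print(s["time_s"],r,s["force"])
print(to(s,[-82,275,190]).round(3))
```

```text
1.7 [-90.73859469 288.51680841 193.86769086] [-0.11116184  0.34260121  0.34804184]
[-0.073 -0.111  0.038]
```

arm_command --increments '[{"dr":[0,0,0],"offset":[-0.07,-0.11,0.1],"hand":-1},{"dr":[0,0,0],"offset":[0,-0.21,0.01],"hand":-1},{"dr":[0,0,0],"offset":[0,-0.21,0.01],"hand":-1},{"dr":[0,0,0],"offset":[0,-0.21,0.01],"hand":-1},{"dr":[0,0,0],"offset":[0,0,-0.3],"hand":-1},{"dr":[0,0,0],"offset":[0,-0.4,0],"hand":-1},{"dr":[0,0,0],"offset":[-0.05,-0.38,0.1],"hand":-1},{"dr":[0,0,0],"offset":[-0.1,-0.35,0.2],"hand":-1}]'

```text
time_s: 2.5
eef_pos: [522.1, 72.4, 278.7]
ee_rot: [0.002, 0.062, 0.998, -0.0]
force: [1.6, -0.4, -0.1]
grip_width: -0.0
grip_force: 0.0
```

```bash
cat > m.py <<'E'
from h import *
from rig import ctrl
s=ctrl.sense();r,T=where(s);print("t",s["time_s"],"tcp",r.round(1),"F",(RR.T@s["force"]).round(2))
import sys
im=ctrl.capture("scene");n=sys.argv[1];cv2.imwrite(f"pics/{n}.png",im[:,:,::-1])
h=cv2.cvtColor(im,cv2.COLOR_RGB2HSV);c=ctrl.camera_info("scene")
m=((im.min(2)>175)&(im[:,:,0].astype(int)-im[:,:,2]<60)).astype(np.uint8)
roi=np.zeros_like(m);roi[200:275,175:365]=1;m=cv2.morphologyEx(m*roi,cv2.MORPH_OPEN,np.ones((9,9)))
k=cv2.connectedComponentsWithStats(m);j=1+np.argmax(k[2][1:,4]);u=k[3][j]
d=cv2.undistortPoints(u.reshape(1,1,2),np.array(c["K"]),np.array(c["dist"])).ravel();Rc=np.array(c["R"])
C=RR.T@(-Rc.T@c["t"]-tt);d=RR.T@Rc.T@np.r_[d,1];P=C+d*(71-C[2])/d[2]
print("deck px",u.round(1),k[2][j,4],"deck rails xy",P[:2].round(1),"trolley y",(P[1]-3.7).round(1))
E
python3 m.py r1; python3 - <<'E'
E
```

```text
t 2.5 tcp [-63.6  61.7 190.7] F [ 1.59 -0.2  -0.09]
deck px [301.7 224.6] 543 deck rails xy [  2.9 126.8] trolley y 123.1
```

Run:
```python
import cv2,numpy as np
o=[]
for n in("scene0","r1"):
    im=cv2.imread(f"pics/{n}.png");m=((im.min(2)>175)&(im[:,:,2].astype(int)-im[:,:,0]<60)).astype(np.uint8)
    roi=np.zeros_like(m);roi[200:275,175:365]=1;m=cv2.morphologyEx(m*roi,cv2.MORPH_OPEN,np.ones((9,9)))
    k=cv2.connectedComponentsWithStats(m);print(k[2].tolist(),k[3].round(1).tolist())
    im[m>0]=im[m>0]//2+[0,0,120];o.append(cv2.resize(im[150:290,170:370],(800,300) if 0 else (420,294)))
cv2.imwrite("pics/r1v.png",np.vstack(o))
```

```text
[[0, 0, 512, 384, 195912], [308, 216, 26, 27, 597], [343, 226, 9, 11, 99]] [[255.3, 191.4], [321.3, 229.1], [347.0, 231.0]]
[[0, 0, 512, 384, 195975], [289, 212, 25, 26, 543], [324, 220, 9, 10, 90]] [[255.3, 191.4], [301.7, 224.6], [328.0, 224.5]]
```

View pics/r1v.png

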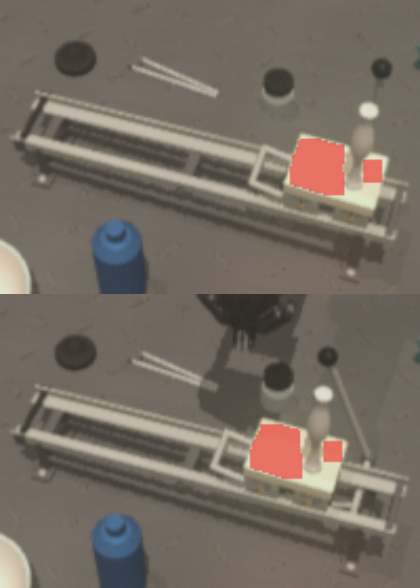

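Trolley released, with the lever well over. The deck mask sits about 30 mm off because of the vase, so the trolley is at y ≈ 153. Next I move the tool ahead of the tow bar.

arm_command --increments '[{"dr":[0,0,0],"offset":[-0.05,-0.4,0.08],"hand":-1},{"dr":[0,0,0],"offset":[-0.1,-0.36,0.15],"hand":-1},{"dr":[0,0,0],"offset":[-0.1,-0.3,0.27],"hand":-1},{"dr":[0,0,0],"offset":[-0.1,-0.25,0.32],"hand":-1},{"dr":[0,0,0],"offset":[-0.1,-0.2,0.35],"hand":-1},{"dr":[0,0,0],"offset":[-0.08,-0.12,0.3],"hand":-1}]'

```text
time_s: 3.15
eef_pos: [560.0, -129.6, 99.1]
ee_rot: [-0.001, 0.063, 0.998, 0.0]
force: [0.2, 0.3, -0.7]
grip_width: 0.002
grip_force: 0.0
```

```bash
cat > m2.py <<'E'
# offline trolley y from deck's downhill edge (left column of mask), relative to scene0
from h import *
from rig import ctrl
import sys
c=ctrl.camera_info("scene")
def edge(n):
    im=cv2.imread(f"pics/{n}.png");m=((im.min(2)>175)&(im[:,:,2].astype(int)-im[:,:,0]<60)).astype(np.uint8)
    roi=np.zeros_like(m);roi[195:275,175:365]=1;m=cv2.morphologyEx(m*roi,cv2.MORPH_OPEN,np.ones((7,7)))
    k=cv2.connectedComponentsWithStats(m);j=1+np.argmax(k[2][1:,4]);v,u=np.nonzero(k[1]==j)
    d=cv2.undistortPoints(np.c_[u,v].astype(float).reshape(-1,1,2),np.array(c["K"]),np.array(c["dist"]))[:,0]
    Rc=np.array(c["R"]);C=RR.T@(-Rc.T@c["t"]-tt);d=np.c_[d,np.ones(len(d))]@Rc@RR
    P=C+d*((71-C[2])/d[:,2])[:,None];return np.percentile(P[:,1],3),len(u)
a=edge("scene0")
for n in sys.argv[1:]:
    b=edge(n);y=205+b[0]-a[0];print(n,"trolley y",round(y,1),"bar face",round(y-110,1),b[1],a[1])
E
python3 m.py r2|head -1; python3 m2.py r1 r2
```

```text
t 3.15 tcp [  -0.7 -143.    21.5] F [ 0.19  0.31 -0.72]
r1 trolley y 149.2 bar face 39.2 565 604
r2 trolley y 25.8 bar face -84.2 508 604
```

At t = 3.15 the trolley is at y ≈ 26 (bar face −84), rolling freely at about 0.24 m/s, with the tool ahead at −143. I'll match its speed and then slow it gently.

arm_command --increments '[{"dr":[0,0,0],"offset":[0,-0.05,0],"hand":-1},{"dr":[0,0,0],"offset":[0,-0.14,0.007],"hand":-1},{"dr":[0,0,0],"offset":[0,-0.175,0.009],"hand":-1},{"dr":[0,0,0],"offset":[0,-0.165,0.008],"hand":-1},{"dr":[0,0,0],"offset":[0,-0.15,0.008],"hand":-1},{"dr":[0,0,0],"offset":[0,-0.125,0.006],"hand":-1},{"dr":[0,0,0],"offset":[0,-0.1,0.005],"hand":-1},{"dr":[0,0,0],"offset":[0,-0.07,0.004],"hand":-1}]'

```text
time_s: 4.0
eef_pos: [546.2, -244.8, 96.6]
ee_rot: [0.0, 0.063, 0.998, -0.0]
force: [0.4, 0.7, 0.4]
grip_width: -0.0
grip_force: 0.0
```

arm_command --increments '[{"dr":[0,0,0],"offset":[0,-0.04,0.002],"hand":-1},{"dr":[0,0,0],"offset":[0,-0.02,0],"hand":-1},{"dr":[0,0,0],"offset":[0,0,0],"hand":-1}]'

```text
time_s: 4.3
eef_pos: [545.4, -250.8, 95.9]
ee_rot: [-0.0, 0.063, 0.998, 0.0]
force: [-0.0, 0.2, -0.7]
grip_width: -0.002
grip_force: 0.3
```

```bash
python3 m.py r3|head -1; python3 m2.py r3;python3 - <<'E'
import cv2
a=cv2.imread("pics/r3.png")[150:290,160:360];cv2.imwrite("pics/r3v.png",cv2.resize(a,(800,560),interpolation=cv2.INTER_CUBIC))
E
```

```text
t 4.3 tcp [-1.000e-01 -2.651e+02  2.470e+01] F [-0.08  0.19 -0.69]
r3 trolley y -140.1 bar face -250.1 374 604
```

View pics/r3v.png

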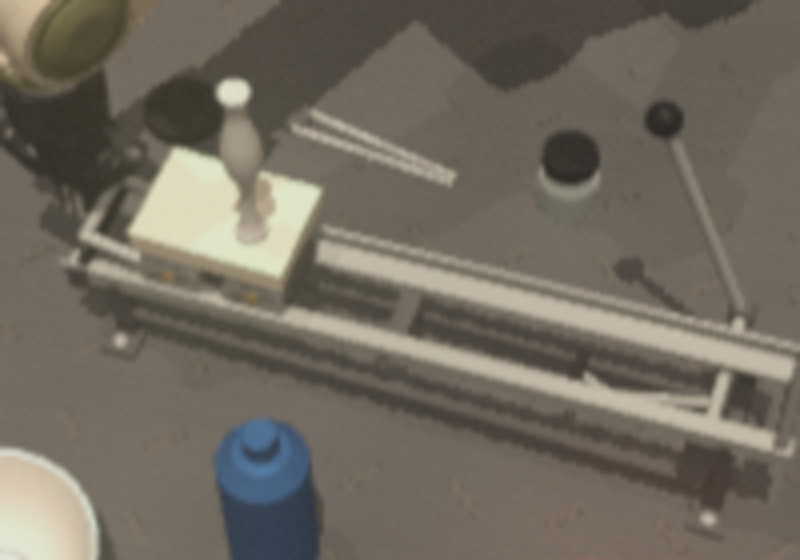

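Caught: the trolley stands at y ≈ −140 with the vase upright on the deck (vase foot at crop 250,235) and the bow against the finger. I'll hold there, then ease down.

arm_command --increments '[{"dr":[0,0,0],"offset":[0,0,0],"hand":-1},{"dr":[0,0,0],"offset":[0,0,0],"hand":-1},{"dr":[0,0,0],"offset":[0,0,0],"hand":-1},{"dr":[0,0,0],"offset":[0,0,0],"hand":-1},{"dr":[0,0,0],"offset":[0,0,0],"hand":-1},{"dr":[0,0,0],"offset":[0,0,0],"hand":-1},{"dr":[0,0,0],"offset":[0,0,0],"hand":-1}]'

```text
time_s: 5.05
eef_pos: [545.4, -250.9, 96.0]
ee_rot: [0.0, 0.063, 0.998, 0.0]
force: [0.8, 0.5, 0.0]
grip_width: 0.003
grip_force: 0.2
```

```bash
python3 m.py r4|head -1; python3 m2.py r3 r4
```

```text
t 5.05 tcp [-1.000e-01 -2.652e+02  2.480e+01] F [ 0.72  0.56 -0.02]
r3 trolley y -140.1 bar face -250.1 374 604
r4 trolley y -140.0 bar face -250.0 380 604
```

arm_command --increments '[{"dr":[0,0,0],"offset":[0,-0.015,0.001],"hand":-1},{"dr":[0,0,0],"offset":[0,-0.03,0.0015],"hand":-1},{"dr":[0,0,0],"offset":[0,-0.035,0.0015],"hand":-1},{"dr":[0,0,0],"offset":[0,-0.035,0.0015],"hand":-1},{"dr":[0,0,0],"offset":[0,-0.035,0.0015],"hand":-1},{"dr":[0,0,0],"offset":[0,-0.035,0.0015],"hand":-1},{"dr":[0,0,0],"offset":[0,-0.035,0.0015],"hand":-1},{"dr":[0,0,0],"offset":[0,-0.03,0.0015],"hand":-1}]'

```text
time_s: 5.9
eef_pos: [541.6, -281.1, 94.5]
ee_rot: [-0.0, 0.063, 0.998, 0.0]
force: [-0.8, -0.4, -0.1]
grip_width: -0.004
grip_force: 0.1
```

arm_command --increments '[{"dr":[0,0,0],"offset":[0,-0.025,0.001],"hand":-1},{"dr":[0,0,0],"offset":[0,-0.02,0.001],"hand":-1},{"dr":[0,0,0],"offset":[0,-0.02,0.001],"hand":-1},{"dr":[0,0,0],"offset":[0,-0.02,0.001],"hand":-1},{"dr":[0,0,0],"offset":[0,-0.02,0.001],"hand":-1},{"dr":[0,0,0],"offset":[0,-0.02,0.001],"hand":-1},{"dr":[0,0,0],"offset":[0,-0.02,0.001],"hand":-1},{"dr":[0,0,0],"offset":[0,-0.02,0.001],"hand":-1}]'

```text
time_s: 6.7
eef_pos: [539.1, -300.5, 93.6]
ee_rot: [0.0, 0.063, 0.998, 0.0]
force: [0.4, -0.4, 0.5]
grip_width: 0.0
grip_force: 0.0
```

```bash
python3 m.py r5|head -1; python3 m2.py r5
```

```text
t 6.7 tcp [-1.000e-01 -3.152e+02  2.510e+01] F [ 0.48 -0.35  0.56]
r5 trolley y -184.0 bar face -294.0 304 604
```

arm_command --increments '[{"dr":[0,0,0],"offset":[0,-0.03,0],"hand":-1},{"dr":[0,0,0],"offset":[0,-0.1,0],"hand":-1},{"dr":[0,0,0],"offset":[0,-0.2,0],"hand":-1},{"dr":[0,0,0],"offset":[0,-0.1,-0.2],"hand":-1},{"dr":[0,0,0],"offset":[0,0,-0.3],"hand":-1},{"dr":[0,0,0],"offset":[0,0,-0.3],"hand":-1},{"dr":[0,0,0],"offset":[0,0,-0.1],"hand":-1},{"dr":[0,0,0],"offset":[0,0,0],"hand":-1}]'

```text
time_s: 7.55
eef_pos: [532.9, -352.5, 203.2]
ee_rot: [0.001, 0.063, 0.998, -0.001]
force: [0.3, 0.2, -0.9]
grip_width: 0.002
grip_force: 0.0
```

```bash
python3 m.py r6|head -1; python3 m2.py r6;python3 - <<'E'
import cv2
from rig import ctrl
a=cv2.imread("pics/r6.png")[150:290,160:360];b=ctrl.capture("side")[130:330,190:390,::-1]
import numpy as np
cv2.imwrite("pics/r6v.png",np.hstack([cv2.resize(a,(430,300)),cv2.resize(b,(300,300))]))
E
```

```text
t 7.55 tcp [ 2.000e-01 -3.618e+02  1.373e+02] F [ 0.25  0.23 -0.94]
r6 trolley y -184.3 bar face -294.3 307 604
```

View pics/r6v.png

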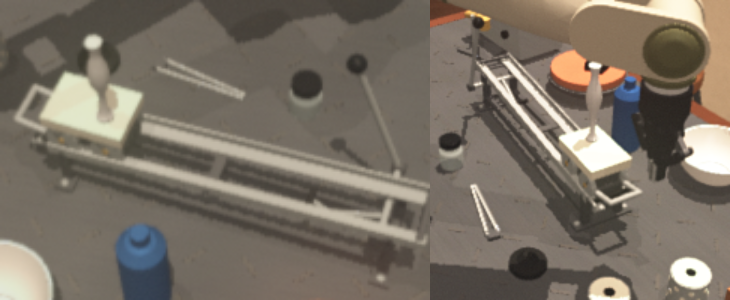

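The trolley rests at the end bar (y ≈ −184), the vase stands upright (left half, foot at 105,118), and the arm is clear.

```bash
python3 -c "
from rig import ctrl
print(ctrl.finish_job())"
```

```text
the job is handed in; nothing more can be done
None
```

I handed the job in: the trolley rolled free, was caught and held at y ≈ −140 mm, then eased against the end bar (y ≈ −184 mm) with the vase upright and the arm clear; the tool returned no verdict.

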